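# Hang the cryo canister still in the mouth of the bench dewar

## Robot

A 6-joint arm with a two-finger parallel gripper is mounted at the origin on the work surface. World frame = base frame: x ahead of the robot, y to its left, z up, the work surface at z = 0. Lengths are in m, angles in rad, forces in N, time in s.
With the tool pointing down it reaches from about 0.225 to 0.875 m from the base axis. Payload 3.4 kg.
Tool frame: the origin (TCP) lies at the very end of the fingers, on their centre line; the grasp point (between the pads) lies 19 mm behind it (manip.tcp_to_grasp is the distance from the TCP to the grasp point, in m); z points along the fingers, y is the line along which they close (so a half turn about z gives the same grasp; the last joint's range is limited). The gripper opens to 85 mm and grips with 20 to 120 N. Pads are 22 mm wide; open, the fingers measure 114 mm over their backs; the gripper's body (76 mm by 85 mm) begins 54 mm behind the grasp point. The pads swing forward as they close: fully open they stand 13 mm farther back than shut.
Start: joints at [0.982, 0.276, 1.505, -0, 1.361, -0.121], TCP at [0.259, 0.513, 0.231] pointing down, gripper open.
Joint ranges: [-2.89, 2.89], [-0.75, 2.08], [0.22, 2.7], [-1.18, 4.32], [0.11, 2.71], [-2.7, 2.7]. Speed limits (rad/s): [2.57, 2.57, 3.14, 3.14, 3.14, 3.14].

## Interface

Orientations are given as a unit quaternion [w, x, y, z].
In Python, from rig import status, get_image, job, manip gives the robot as it stands.
- The arm moves only by the tool apply_moves, never from a script. Its arguments are lists of equal length, an entry for each row: "xyz": the shift along the tool's x, y, z each as a share of 0.3 m, from -1 to 1, a list of three; "rot": the turn, a rotation vector about the tool's x, y, z each as a share of 60 degrees, from -1 to 1, a list of three; "hand": the opening, from -1 (shut) to 1 (fully open). A call has 1 to 8 rows; each row shifts and turns the commanded pose from where the row before left it, along the tool's axes as they then stand; what a row does not reach is not made up. A row lasts 1/8 s, in which the tool goes at most 62.5 mm and 10.7 degrees, less where a joint would pass 70% of its speed; a pose out of reach is approached as far as the arm can. A call with a number of a shift or a turn outside -1 to 1 is refused whole. A call with a gripper value outside its range is refused whole. The fingers move at their own pace and stop on an object; "force" is the grip in N (left out, the last holds). Time passes only in rows, so rows that do not move let the fingers close. It gives the time, the measured TCP pose, the force, the opening and the grip force at its end, in the units of the state.
- status.get_state(): the state, without advancing time (a new reading comes with each control period).
- get_image(name): name is "scene" or "side" or "wrist"; returns a dict with "pixels" (400x640x3 uint8, red, green, blue), "fovy" (degrees; the focal length in pixels is half the picture's height over the tangent of half this angle, whatever the lens; pixels are square), "cx", "cy" (the principal point, pixels), "dist" ([k1, k2, p1, p2, k3] as OpenCV has them; the pictures are not rectified), "origin" and "orientation" of the camera in the world; the wrist camera has in their place "tool_from_camera" (4x4, takes a point from camera to tool coordinates, whose origin is the TCP and whose axes are the flange's). Camera axes: x right, y down, z forward; pixel columns grow to the right and rows downward; lengths in m; the calibration is good to about 2 mm. A picture is of the moment at which its call begins: read the wrist's pose just before it. There is no depth.
- job.sign_off(): hands the job in; it is judged then, once.
The state is a dict: "clock": time; "qpos": joint angles; "qd": joint speeds; "effort": joint torques, N m; "position": TCP position; "ee_rot": TCP orientation; "contact_force": force on the tool from outside, world axes, zero at the start; "moment": the same for the moment, N m; "width": finger opening in m; "gripper_force": force on a finger pad.
Only numpy, scipy, OpenCV 4.12 (cv2) and the standard library are available. Lean on these libraries where they do the work, as an engineer would, in place of code of your own. Each camera call takes 0.05 s, during which the arm holds its last target. There are 200 camera calls.

## Task

Take the cryo canister off its parking stand by the black T-handle, drawing it gently forward out of the spring clip, and carry it to the open bench dewar; let it swing free without ever gripping or touching the canister itself, spilling it, or letting it knock against the dewar, the bench or anything on it. Calm its swing and lower it until about 25 mm of its foot hangs below the dewar's rim, in the middle of the mouth, and keep it hanging there, still and within a centimetre or so of the middle, for at least 4 seconds. The program finishes while still holding it there by the handle.

Things in the scene. Friction and masses are not known exactly. Their poses are not given: they have to be found in the camera images.
- handle: Black T-handle with blue ends: level crossbar 20 (x) x 80 (y) x 22 (z) mm, 0.10 kg; grip it across its 20 mm width from above. Origin at the middle of the bar; x across it, y along it, z up. At the start it rests on the stand's fork, origin 275 mm above the bench. A steel neck 14 mm thick leads down to the hook pivot.
- hook_pivot (a point): Hook pivot under the handle, 36 mm below the bar's middle: two crossed pins on which the canister swings freely in every direction up to 0.9 rad. Hardly any damping: a swing takes about 50 s to die to a third. Period 0.84 s, equivalent pendulum length 175 mm. The canister does not turn about the vertical on the handle.
- canister: The hanging load: aluminium canister with a blue band, 44 mm diameter (50 mm over the beads at top and bottom rim), 90 mm tall, on a thin steel stem; nominal 0.32 kg, up to a quarter lighter or heavier. Origin at the hook pivot, z up along the stem. It reaches from 125 to 215 mm below the pivot, centre of mass 167 mm below. It spills when tilted past about 0.7 rad.
- canister_foot (a point): Centre of the canister's underside, 215 mm below the hook pivot.
- stand: Fixed parking stand: white foot plate 160 x 130 x 12 mm, steel post, aluminium fork, spring clip. Origin on the bench straight below the parked canister's axis; x points from there to the post (85 mm behind it), so fork and clip are open towards -x, roughly towards the robot.
- fork (a point): Middle between the two tines of the fork, level with their tops, 264 mm above the bench, on the parked canister's axis, axes as the stand. The tines, 8 mm wide, run along x at y = +-26 mm under the crossbar and end at x = -26 mm in upturned tips 6 mm high: raise the bar 10 to 15 mm, then draw it off towards -x.
- clip (a point): Middle of the spring clip, on the parked canister's axis, 69 mm above the bench: two steel leaves 20 mm high with blue rollers round the canister's middle, open to -x. The beads cannot pass up through it (lift 25 mm at most). It lets go at about 1 N: drawn to -x, the canister leans back and, after 40 to 85 mm of handle travel, springs out and swings 0.2 to 0.5 rad.
- dewar: Fixed open bench dewar: round steel bowl, outer diameter 150 mm, 75 mm tall, wall 12 mm (mouth 126 mm wide inside), inner floor 10 mm above the bench, a small black grip on two sides. Origin at the centre of its underside, on the bench.
- dewar_mouth (a point): Centre of the dewar's mouth, level with the rim, 75 mm above the bench; z up.
- dewar_lid: Loose white foam lid of the dewar with a blue knob, 148 mm in diameter, 54 mm tall, origin under its centre; leave it alone.
- tip_box: Loose box of pipette tips, 87 x 122 x 85 mm, origin under its centre; leave it alone.
- media_bottle: Loose bottle with red cap, 64 mm in diameter, 130 mm tall, origin under its centre; leave it alone.
- dish_stack: Loose stack of four culture dishes, 60 mm in diameter, 51 mm tall, origin under its centre; leave it alone.
- lab_timer: Loose white lab timer lying flat, 65 x 75 x 22 mm, origin under its centre, between stand and dewar; leave it alone.
- tube_rack: Loose green tube rack with tubes, 60 x 160 x 95 mm, origin under its centre; leave it alone.

How it is judged:
On the way, in this order (a step that is already met when the one before it is completed fails the run):
1. the canister is out of the clip and clear of the stand (horizontal distance between each of canister_foot, handle and clip above 0.09 m), for 0.1 s.
2. the canister's foot hangs 10 to 42 mm below the rim, within 12 mm of the middle of the dewar's mouth, for 4 s (horizontal distance between canister_foot and dewar_mouth below 0.012 m and z of canister_foot in the frame of dewar_mouth between -0.042 and -0.01 m), for 4 s.
At the end, for the whole second after the job is handed in: The canister hangs from its handle, which the gripper still holds, and touches nothing; its foot is 10 to 42 mm below the dewar's rim and stays within 15 mm of the middle of the mouth, swinging slower than 0.45 rad/s (horizontal distance between canister_foot and dewar_mouth below 0.015 m and z of canister_foot in the frame of dewar_mouth between -0.042 and -0.01 m and angular speed of canister below 0.45 rad/s and contact force between canister and anything else below 0.3 N and contact force between the fingers and handle above 2 N); the arm keeps its last pose, push and grip.
It fails at once if the robot touches the canister or its stem (contact force between any of the fingers, the arm and canister above 0.3 N).
It fails at once if the canister, clear of the stand, knocks against anything (over 0.3 N) (horizontal distance between canister_foot and clip above 0.09 m and contact force between canister and anything else above 0.3 N).
It fails at once if the canister tips past 0.75 rad and spills (angle between canister's own z axis and vertical above 0.75 rad).
It fails at once if the canister is wrenched in the clip with more than 15 N (contact force between canister and stand above 15 N).
It fails at once if something else on the bench is shifted more than 20 mm (distance of any of dewar_lid, tip_box, media_bottle, dish_stack, lab_timer, tube_rack from where it was at the start of the episode above 0.02 m).
It also fails if it takes over 54 s, if anything falls off the work surface, if the arm or the gripper's body presses on something with over 40 N, if the wrist force passes 120 N, or if a joint passes its speed limit or range.

## Working session

There is one attempt and no reset: what is moved stays moved. The work goes in short steps, Python scripts to look and compute and a tool call to move; the robot and the scene stay as the last step left them, time stands still between calls to the robot, and variables do not carry over. Pictures are saved under pics/ and viewed, at most 11 in all, crops included, and the job is handed in when it is done.

Besides the shell and the picture viewer there is one more tool, called after ">>>" as name(argument=value, ...), one argument or row to a line, values as JSON. apply_moves: Moves the arm, as the interface text tells. Its arguments: {"type":"object","properties":{"xyz":{"type":"array","items":{"type":"array","items":{"type":"number","minimum":-1,"maximum":1}}},"rot":{"type":"array","items":{"type":"array","items":{"type":"number","minimum":-1,"maximum":1}}},"hand":{"type":"array","items":{"type":"number"}},"force":{"type":"number"}},"required":["xyz","rot","hand"]}

```bash
ls; mkdir -p pics
cat > h.py <<'E'
import numpy as np,cv2
from scipy.spatial.transform import Rotation as R
from rig import status,get_image,job,manip
def rot(q): return R.from_quat([q[1],q[2],q[3],q[0]]).as_matrix()
def snap(n):
    s=status.get_state(); d=get_image(n)
    if n=="wrist":
        T=np.eye(4);T[:3,:3]=rot(s["ee_rot"]);T[:3,3]=s["position"]
        M=T@np.array(d["tool_from_camera"])
    else:
        M=np.eye(4);o=np.array(d["orientation"]);M[:3,:3]=o if o.shape==(3,3) else rot(o);M[:3,3]=d["origin"]
    f=200/np.tan(np.radians(d["fovy"])/2)
    K=np.array([[f,0,d["cx"]],[0,f,d["cy"]],[0,0,1]])
    return dict(im=np.array(d["pixels"])[:,:,::-1].copy(),K=K,D=np.array(d["dist"],float),M=M,s=s)
def ray(c,uv):
    p=cv2.undistortPoints(np.array(uv,float).reshape(-1,1,2),c["K"],c["D"]).reshape(-1,2)
    d=np.c_[p,np.ones(len(p))]@c["M"][:3,:3].T
    return c["M"][:3,3],d/np.linalg.norm(d,axis=1)[:,None]
def plane(c,uv,z):
    o,d=ray(c,uv); return o+d*((z-o[2])/d[:,2])[:,None]
def tri(c1,u1,c2,u2):
    o1,d1=ray(c1,u1);o2,d2=ray(c2,u2);d1=d1[0];d2=d2[0]
    t=np.linalg.lstsq(np.c_[d1,-d2],o2-o1,rcond=None)[0]
    a=o1+t[0]*d1;b=o2+t[1]*d2
    return (a+b)/2,np.linalg.norm(a-b)
def proj(c,P):
    W=np.linalg.inv(c["M"]); return cv2.projectPoints(np.array(P,float).reshape(-1,3),cv2.Rodrigues(W[:3,:3])[0],W[:3,3],c["K"],c["D"])[0].reshape(-1,2)
E
python3 - <<'E'
from h import *
for n in("scene","side","wrist"):
    c=snap(n);cv2.imwrite(f"pics/{n}0.png",c["im"]);print(n,c["M"].round(3).tolist(),c["K"][0,0])
print(c["s"],manip.tcp_to_grasp)
E
```

```text
pics
scene [[-0.724, 0.488, -0.488, 1.192], [0.69, 0.504, -0.519, 0.608], [-0.008, -0.712, -0.702, 0.975], [0.0, 0.0, 0.0, 1.0]] 427.9221186136319
side [[0.847, -0.28, 0.452, -0.074], [-0.531, -0.472, 0.704, -1.025], [0.016, -0.836, -0.549, 1.019], [0.0, 0.0, 0.0, 1.0]] 488.69599051420295
wrist [[0.451, 0.859, 0.241, 0.198], [0.892, -0.434, -0.123, 0.545], [-0.001, 0.271, -0.963, 0.374], [0.0, 0.0, 0.0, 1.0]] 289.9665202719148
{'clock': 0.1, 'qpos': array([ 9.82010283e-01,  2.76558685e-01,  1.50599453e+00,  8.39074716e-06,
        1.36067949e+00, -1.21018184e-01]), 'qd': array([-0.00022975, -0.00071831, -0.00399818,  0.00030514,  0.00087582,
       -0.00126983]), 'effort': array([ 1.21928872e-03, -4.17701054e+01, -2.46404707e+01,  1.05625356e-04,
        5.74580685e-03, -2.47879541e-05]), 'position': array([0.25902221, 0.51284576, 0.23051562]), 'ee_rot': array([-2.88804482e-04,  2.31758223e-01,  9.72773074e-01, -7.67496515e-04]), 'contact_force': array([ 0.18293866, -0.09333353,  0.09183719]), 'moment': array([ 0.00361817, -0.03670223, -0.00577279]), 'gripper_force': 0.0, 'width': 0.08509415460420301} 0.0187
```

View pics/scene0.png

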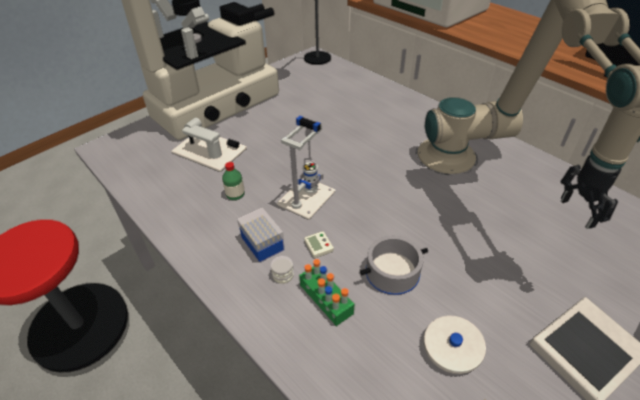

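View pics/side0.png

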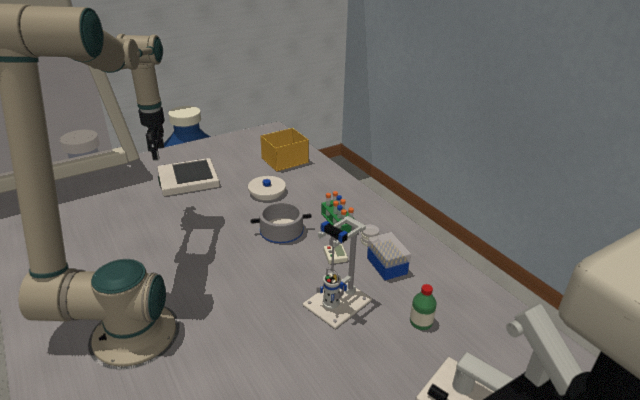

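The scene view shows the T-handle at about (308,124), the canister at (308,178) and the dewar mouth at (395,258). In the side view the handle is at about (333,231) and the dewar at (281,220). Next I'll measure the blue ends and the rim.

Run:
```python
from h import *
t=[]
for n,(x0,y0,x1,y1) in dict(scene=(270,105,440,305),side=(240,190,390,330)).items():
    c=snap(n); im=c["im"]; hsv=cv2.cvtColor(im,cv2.COLOR_BGR2HSV)
    m=cv2.inRange(hsv,(105,120,40),(130,255,255)); m[:y0]=0;m[y1:]=0;m[:,:x0]=0;m[:,x1:]=0
    k,l,st,ce=cv2.connectedComponentsWithStats(m)
    print(n,[(st[i].tolist(),ce[i].round(1).tolist()) for i in range(1,k) if st[i,4]>3])
    t.append(cv2.resize(im[y0:y1,x0:x1],None,fx=(600/(y1-y0)) if 0 else 2.5,fy=2.5,interpolation=cv2.INTER_CUBIC))
h=max(a.shape[0] for a in t)
cv2.imwrite("pics/crop1.png",np.hstack([cv2.copyMakeBorder(a,0,h-a.shape[0],0,0,cv2.BORDER_CONSTANT) for a in t]))
```

```text
scene [([297, 116, 6, 9, 32], [298.8, 119.7]), ([312, 122, 8, 9, 47], [315.5, 125.7]), ([306, 174, 8, 2, 8], [309.5, 174.8]), ([299, 180, 12, 9, 45], [305.6, 183.3]), ([270, 240, 13, 16, 132], [275.9, 247.5]), ([320, 267, 6, 7, 34], [322.6, 269.6]), ([325, 286, 7, 8, 43], [328.0, 289.5])]
side [([337, 196, 4, 4, 15], [338.4, 197.4]), ([338, 205, 4, 6, 19], [339.3, 207.2]), ([321, 221, 8, 11, 44], [323.8, 225.1]), ([338, 231, 9, 12, 60], [341.2, 235.3]), ([298, 234, 4, 4, 4], [299.5, 235.5]), ([267, 239, 19, 4, 20], [275.6, 241.3]), ([287, 241, 4, 2, 5], [288.2, 241.2]), ([368, 247, 22, 33, 263], [378.4, 265.3]), ([324, 282, 23, 9, 65], [337.3, 286.7]), ([321, 287, 2, 5, 7], [321.4, 288.9])]
```

View pics/crop1.png

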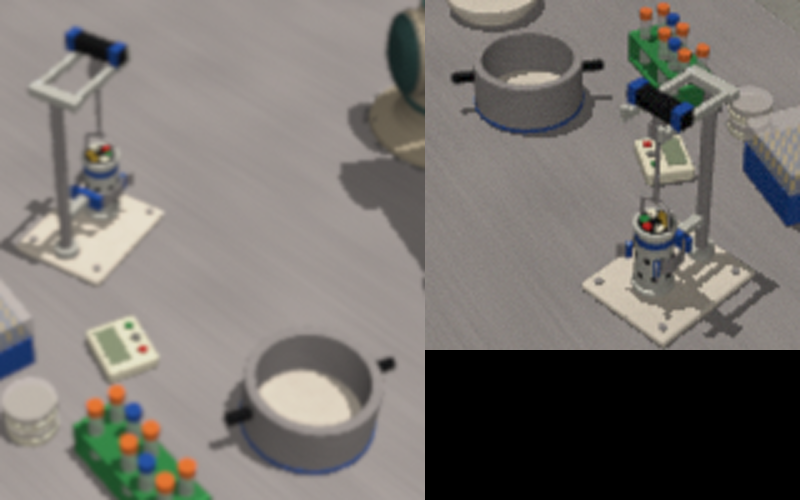

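The crop shows the blue handle ends clearly in both views, and the dewar rim is complete in both.

Run:
```python
from h import *
a=snap("scene");b=snap("side")
A,e=tri(a,[298.8,119.7],b,[341.2,235.3]);B,f=tri(a,[315.5,125.7],b,[323.8,225.1])
print(A,e,B,f,(A+B)/2,np.linalg.norm(A-B)); d=B-A;print("bar angle",np.degrees(np.arctan2(d[1],d[0])))
# canister band, foot plate
print("canister",tri(a,[307.5,182],b,[333,284]))
# dewar rim by hand: outer left/right edges
for c,p in((a,[[367,251],[423,259],[396,237.5],[395,277]]),(b,[[259.5,217],[303,217],[281,204],[281,232]])):
    P=plane(c,p,.075);print(P.round(3).tolist(),P.mean(0).round(3),(P[0]+P[1])/2)
c=a
for n,p in dict(timer=[319,243],rack=[326,285],dish=[282,262],tip=[262,228],lid=[456,340],bottle=[233,185]).items(): print(n,plane(a,[p],.05).round(3))
```

```text
[ 0.5100372  -0.22346913  0.27755339] 0.004939302679754503 [ 0.49594738 -0.16516725  0.27818789] 0.00652530031367324 [ 0.50299229 -0.19431819  0.27787064] 0.05998361769400274
bar angle 103.58617597752782
canister (array([ 0.52400775, -0.17863892,  0.07082944]), np.float64(0.00764740199925963))
[[0.604, 0.146, 0.075], [0.517, 0.269, 0.075], [0.509, 0.169, 0.075], [0.616, 0.254, 0.075]] [0.561 0.209 0.075] [0.56008441 0.20718683 0.075     ]
[[0.488, 0.225, 0.075], [0.614, 0.15, 0.075], [0.588, 0.259, 0.075], [0.51, 0.113, 0.075]] [0.55  0.186 0.075] [0.55103188 0.18727377 0.075     ]
timer [[0.663 0.018 0.05 ]]
rack [[0.748 0.136 0.05 ]]
dish [[ 0.783 -0.002  0.05 ]]
tip [[ 0.745 -0.14   0.05 ]]
lid [[0.637 0.464 0.05 ]]
bottle [[ 0.696 -0.358  0.05 ]]
```

>>> apply_moves(
  xyz=[
    [0, 0, -0.08],
    [0, 0, -0.08],
    [0, 0, -0.08],
    [0, 0, -0.08],
    [0, 0, -0.08],
  ],
  rot=[
    [0, 0, 0.167],
    [0, 0, 0.167],
    [0, 0, 0.167],
    [0, 0, 0.167],
    [0, 0, 0.167],
  ],
  hand=[1, 1, 1, 1, 1],
)

```text
clock: 0.98
position: [0.2592, 0.5132, 0.3521]
ee_rot: [-0.0, 0.624, 0.781, 0.0]
contact_force: [0.3, 0.2, 0.2]
width: 0.0855
gripper_force: 0.0
```

>>> apply_moves(
  xyz=[
    [-0.16, 0.05, 0],
    [-0.17, 0.05, 0],
    [-0.17, 0.05, 0],
    [-0.17, 0.05, 0],
    [-0.17, 0.05, 0],
    [-0.17, 0.05, 0],
    [-0.17, 0.05, 0],
    [-0.15, 0.05, 0],
  ],
  rot=[
    [0, 0, 0],
    [0, 0, 0],
    [0, 0, 0],
    [0, 0, 0],
    [0, 0, 0],
    [0, 0, 0],
    [0, 0, 0],
    [0, 0, 0],
  ],
  hand=[1, 1, 1, 1, 1, 1, 1, 1],
)

```text
clock: 1.98
position: [0.4672, 0.15, 0.3515]
ee_rot: [0.0, 0.622, 0.783, 0.0]
contact_force: [1.0, 0.1, -0.6]
width: 0.0852
gripper_force: 0.0
```

>>> apply_moves(
  xyz=[
    [0, 0, 0],
    [0, 0, 0],
  ],
  rot=[
    [0, 0, 0],
    [0, 0, 0],
  ],
  hand=[1, 1],
)

```text
clock: 2.22
position: [0.4663, 0.1521, 0.3512]
ee_rot: [-0.001, 0.622, 0.783, 0.0]
contact_force: [0.6, 0.2, 0.3]
width: 0.0853
gripper_force: 0.0
```

Run:
```python
from h import *
c=snap("wrist");cv2.imwrite("pics/w1.png",c["im"]);import pickle;pickle.dump(c,open("w1.pkl","wb"));print(c["s"]["position"],c["s"]["ee_rot"],c["s"]["clock"],proj(c,[[.555,.2,.075],[.505,-.19,.275]]))
```

```text
[0.46625271 0.15210316 0.35123778] [-5.24471142e-04  6.22033250e-01  7.82990640e-01  1.37188003e-04] 2.225 [[387.05445522 147.72637357]
 [283.39692029 502.16704113]]
```

View pics/w1.png

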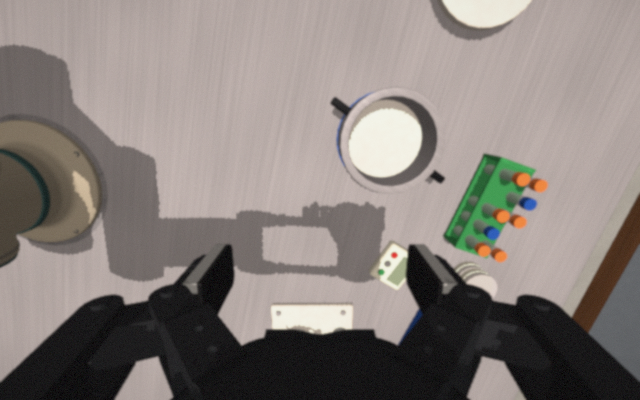

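The wrist view shows the dewar rim centred near (390,141), with its grips at (341,105) and (437,177), and the stand plate at (312,315). I'll take a second dewar view from another place.

>>> apply_moves(
  xyz=[
    [0, 0.1, -0.08],
    [0, 0.1, -0.08],
    [0, 0.1, -0.08],
    [0, 0, 0],
    [0, 0, 0],
  ],
  rot=[
    [0, 0, 0],
    [0, 0, 0],
    [0, 0, 0],
    [0, 0, 0],
    [0, 0, 0],
  ],
  hand=[1, 1, 1, 1, 1],
)

```text
clock: 2.9
position: [0.5528, 0.1731, 0.4226]
ee_rot: [-0.001, 0.621, 0.784, -0.001]
contact_force: [0.5, 0.5, -0.7]
width: 0.0854
gripper_force: 0.0
```

```bash
cat > rim.py <<'E'
from h import *
def rim(c,cen,z,lo,hi):
    # radial edges on the plane z, circle fit
    g=cv2.GaussianBlur(cv2.cvtColor(c["im"],cv2.COLOR_BGR2GRAY),(3,3),0).astype(np.float32)
    cen=np.array(cen,float)
    for it in range(6):
        r=np.linspace(lo,hi,41);th=np.linspace(0,2*np.pi,180,endpoint=False)
        P=np.stack([cen[0]+np.outer(np.cos(th),r),cen[1]+np.outer(np.sin(th),r),np.full((180,41),z)],-1)
        uv=proj(c,P).reshape(180,41,2).astype(np.float32)
        v=cv2.remap(g,uv[...,0],uv[...,1],cv2.INTER_LINEAR)
        G=np.gradient(v,axis=1)
        s=-np.sign(np.median(G.sum(1))) if 0 else 1
        k=np.abs(G).argmax(1);ok=(np.abs(G).max(1)>4)&(k>1)&(k<39)
        p=P[np.arange(180),k,:2][ok]
        for j in range(4):
            A=np.c_[2*p,np.ones(len(p))];x=np.linalg.lstsq(A,(p**2).sum(1),rcond=None)[0]
            R_=np.sqrt(x[2]+x[:2]@x[:2]);e=np.abs(np.linalg.norm(p-x[:2],axis=1)-R_);p=p[e<=max(np.percentile(e,85),.0008)]
        cen=x[:2]
    return cen,R_,len(p),e.mean()
E
python3 - <<'E'
from rim import *
import pickle
a=pickle.load(open("w1.pkl","rb"));b=snap("wrist");pickle.dump(b,open("w2.pkl","wb"));cv2.imwrite("pics/w2.png",b["im"])
print(b["s"]["position"],proj(b,[.555,.2,.075]))
for c in(a,b):
    for z in (.065,.075,.085):
        for lo,hi in((.055,.070),(.069,.084)): print(z,rim(c,(.555,.2),z,lo,hi))
for n in("scene","side"):
    c=snap(n); print(n,rim(c,(.555,.2),.075,.055,.069),rim(c,(.555,.2),.075,.069,.084))
E
```

```text
[0.55284759 0.17307553 0.42260813] [[324.48661465 143.80402588]]
0.065 (array([0.54530999, 0.21269071]), np.float64(0.05909790209026434), 84, np.float64(0.0005732396826970516))
0.065 (array([0.55562907, 0.20477971]), np.float64(0.07180066211678882), 49, np.float64(0.0004278227183084965))
0.075 (array([0.55239808, 0.20950529]), np.float64(0.06713478330128103), 69, np.float64(0.000624179173313467))
0.075 (array([0.55314256, 0.20264498]), np.float64(0.07162282262716324), 42, np.float64(0.00045249645605743795))
0.085 (array([0.5511383 , 0.20981707]), np.float64(0.06650342421143088), 86, np.float64(0.0005993702212645647))
0.085 (array([0.55250229, 0.19712044]), np.float64(0.07333836973271372), 48, np.float64(0.0009310518458892124))
0.065 (array([0.55667993, 0.21311297]), np.float64(0.05856495241860662), 91, np.float64(0.00043156867965658124))
0.065 (array([0.55405649, 0.20103216]), np.float64(0.07285288203714253), 31, np.float64(0.00043830759372409395))
0.075 (array([0.55975694, 0.20876666]), np.float64(0.06281165993533165), 112, np.float64(0.00023812055023202664))
0.075 (array([0.5552689
[... 557 characters left out ...]
                                                                  ~~~~~~~~~~~~~^^^^^^
    return _quantile_unchecked(
        a, q, axis, out, overwrite_input, method, keepdims, weights)
    return _ureduce(a,
                    func=_quantile_ureduce_func,
    ...<5 lines>...
                    overwrite_input=overwrite_input,
                    method=method)
    r = func(a, **kwargs)
    result = _quantile(arr,
                       quantiles=q,
    ...<2 lines>...
                       out=out,
                       weights=wgt)
    slices_having_nans = np.isnan(arr[-1, ...])
                                  ~~~^^^^^^^^^
IndexError: index -1 is out of bounds for axis 0 with size 0
```

Run:
```python
from rim import *
import pickle
t=[]
C=(.5598,.2088)
th=np.linspace(0,6.283,60)
for c in(pickle.load(open("w1.pkl","rb")),pickle.load(open("w2.pkl","rb")),snap("scene"),snap("side")):
    im=cv2.resize(c["im"],None,fx=4,fy=4,interpolation=cv2.INTER_CUBIC)
    for r in(.063,.075):
        uv=proj(c,np.c_[C[0]+r*np.cos(th),C[1]+r*np.sin(th),th*0+.075])
        for p in uv: cv2.circle(im,tuple(int(v) for v in (p*4+1.5)),1,(0,0,255),-1)
    u=(proj(c,[*C,.075])[0]*4).astype(int); x=max(u[0]-200,0);y=max(u[1]-150,0)
    t.append(cv2.resize(im[y:y+300,x:x+400],(400,300)) if c["K"][0,0]>400 else cv2.resize(im[max(u[1]-225,0):u[1]+225,max(u[0]-300,0):u[0]+300],(400,300)))
cv2.imwrite("pics/o1.png",np.vstack([np.hstack(t[:2]),np.hstack(t[2:])]))
```

```text
(no output)
```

View pics/o1.png

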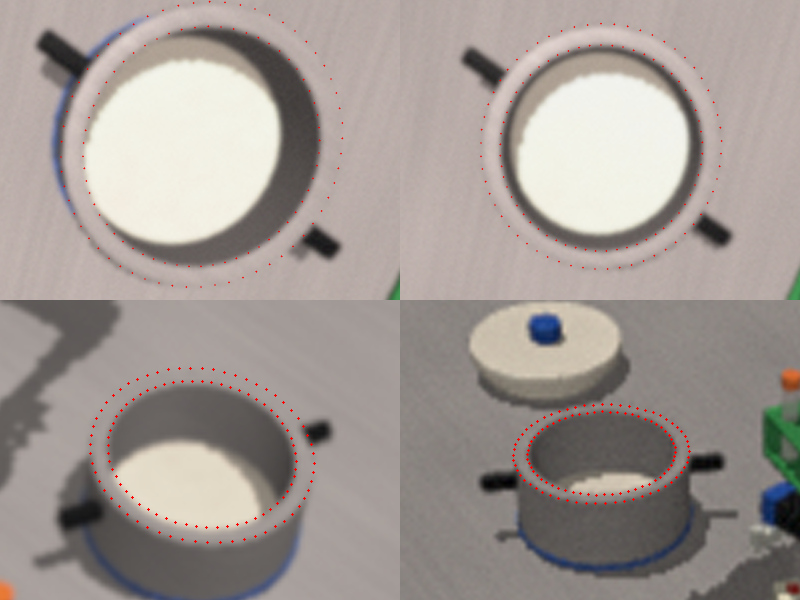

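The projected inner and outer rim circles match the rim in all four views. So the dewar mouth is at (0.560, 0.209), rim at 75 mm. Next I'll view the handle from above.

>>> apply_moves(
  xyz=[
    [-0.165, -0.06, 0],
    [-0.165, -0.06, 0],
    [-0.165, -0.06, 0],
    [-0.165, -0.06, 0],
    [-0.165, -0.06, 0],
    [-0.165, -0.06, 0],
    [-0.155, -0.06, 0],
    [0, 0, 0],
  ],
  rot=[
    [0, 0, 0],
    [0, 0, 0],
    [0, 0, 0],
    [0, 0, 0],
    [0, 0, 0],
    [0, 0, 0],
    [0, 0, 0],
    [0, 0, 0],
  ],
  hand=[1, 1, 1, 1, 1, 1, 1, 1],
)

```text
clock: 4.1
position: [0.5081, -0.1939, 0.4225]
ee_rot: [-0.0, 0.624, 0.781, -0.001]
contact_force: [-0.2, 0.4, 0.1]
width: 0.0852
gripper_force: 0.0
```

>>> apply_moves(
  xyz=[
    [0, 0, 0],
    [0, 0, 0],
  ],
  rot=[
    [0, 0, 0],
    [0, 0, 0],
  ],
  hand=[1, 1],
)

```text
clock: 4.35
position: [0.5093, -0.1896, 0.4235]
ee_rot: [0.0, 0.621, 0.784, 0.0]
contact_force: [-0.1, -0.3, 0.5]
width: 0.0859
gripper_force: 0.0
```

Run:
```python
from h import *
import pickle
c=snap("wrist");pickle.dump(c,open("w3.pkl","wb"));cv2.imwrite("pics/w3.png",c["im"]);print(c["s"]["position"],c["s"]["ee_rot"])
hsv=cv2.cvtColor(c["im"],cv2.COLOR_BGR2HSV);m=cv2.inRange(hsv,(105,120,40),(130,255,255))
k,l,st,ce=cv2.connectedComponentsWithStats(m)
print([(st[i].tolist(),ce[i].round(1).tolist()) for i in range(1,k) if st[i,4]>30])
```

```text
[ 0.50928984 -0.18963888  0.42353112] [2.64244066e-05 6.21237656e-01 7.83622162e-01 2.84311471e-04]
[([420, 118, 37, 60, 534], [437.9, 146.4]), ([334, 148, 4, 9, 35], [335.5, 152.1]), ([300, 155, 20, 16, 292], [309.4, 162.2]), ([301, 216, 19, 13, 232], [309.9, 221.8])]
```

View pics/w3.png

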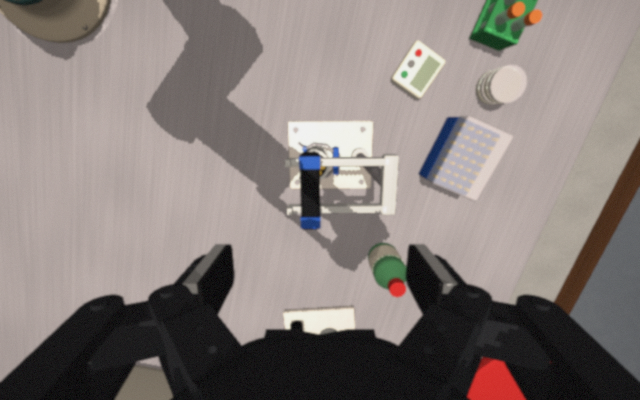

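Run:
```python
from h import *
import pickle
c=pickle.load(open("w3.pkl","rb"))
Rt=rot(c["s"]["ee_rot"]);print("xaxis",Rt[:,0],"y",Rt[:,1])
hsv=cv2.cvtColor(c["im"],cv2.COLOR_BGR2HSV);g=c["im"].max(2)
m=((g<60)|(cv2.inRange(hsv,(105,120,40),(130,255,255))>0)).astype(np.uint8);m[:150]=0;m[240:]=0;m[:,:295]=0;m[:,325:]=0
rows=np.arange(176,212);L=[];Rr=[]
for r in rows:
    x=np.flatnonzero(m[r]);L.append(x.min()-.5);Rr.append(x.max()+.5)
L=np.array(L);Rr=np.array(Rr);mid=(L+Rr)/2
print((Rr-L).mean(), np.flatnonzero(m.sum(1)>10)[[0,-1]])
fit=np.polyfit(rows,mid,1)
P=plane(c,np.c_[np.polyval(fit,[170,215]),[170,215]],.286)
d=P[0]-P[1];d/=np.linalg.norm(d);print("bar dir deg",np.degrees(np.arctan2(d[1],d[0])))
eb=np.flatnonzero(m.sum(1)>10)[-1]+.5
E=plane(c,[[np.polyval(fit,eb),eb]],.286)[0];print("end",E,"centre",E+d*.04)
et=np.flatnonzero(m.sum(1)>10)[0]-.5
for z in(.264,.286):
  E=plane(c,[[np.polyval(fit,et),et]],z)[0];print("end",E,"centre",E-d*.04)
# height from blob centres
s0=snap("scene");s1=snap("side")
print(proj(c,[[.503,-.194,.278]]))
b=[]
for u,us,ud in(([309.4,162.2],[315.5,125.7],[323.8,225.1]),([309.9,221.8],[298.8,119.7],[341.2,235.3])):
    print(tri(c,u,s0,us),tri(c,u,s1,ud))
# clip/stand: plate corners
P=plane(c,[[288.5,122],[373,122],[290,189],[371,189]],.012);print(P)
```

```text
xaxis [-2.28127548e-01  9.73631206e-01  3.11836482e-04] y [9.73631176e-01 2.28127387e-01 4.78417212e-04]
17.27777777777778 [153 228]
bar dir deg 104.17567095568857
end [ 0.51102778 -0.23276541  0.286     ] centre [ 0.50123195 -0.19398343  0.286     ]
end [ 0.49167608 -0.15951494  0.264     ] centre [ 0.50147191 -0.19829692  0.264     ]
end [ 0.4918459  -0.15682346  0.286     ] centre [ 0.50164173 -0.19560544  0.286     ]
[[311.9349653  189.55185479]]
(array([ 0.49531754, -0.16856793,  0.27547158]), np.float64(0.0029016091864473236)) (array([ 0.49313575, -0.16602719,  0.28049669]), np.float64(0.0027303564690032115))
(array([ 0.50857165, -0.22990278,  0.27378883]), np.float64(0.0010021534614534024)) (array([ 0.50690003, -0.22655151,  0.28153072]), np.float64(0.00359041254533839))
[[ 0.44063859 -0.14419868  0.012     ]
 [ 0.59290005 -0.10858967  0.012     ]
 [ 0.46896613 -0.26861175  0.012     ]
 [ 0.62432937 -0.23231873  0.012     ]]
```

The wrist view shows the bar spanning columns 300–320 and rows 154–228, with blue ends at (309,162) and (310,222). That puts its centre at (0.5015, -0.1955, 0.277), directed at 104°. Descending to it.

>>> apply_moves(
  xyz=[
    [-0.013, -0.03, 0.08],
    [0, 0, 0.1],
    [0, 0, 0.1],
    [0, 0, 0.09],
    [0, 0, 0],
    [0, 0, 0],
  ],
  rot=[
    [0, 0, -0.015],
    [0, 0, 0],
    [0, 0, 0],
    [0, 0, 0],
    [0, 0, 0],
    [0, 0, 0],
  ],
  hand=[1, 1, 1, 1, 1, 1],
)

```text
clock: 5.25
position: [0.5022, -0.1967, 0.3135]
ee_rot: [0.001, 0.615, 0.788, 0.0]
contact_force: [-0.2, -0.0, 0.6]
width: 0.0852
gripper_force: 0.0
```

Run:
```python
from h import *
import pickle
c=snap("wrist");pickle.dump(c,open("w4.pkl","wb"));cv2.imwrite("pics/w4.png",c["im"]);print(c["s"]["position"],c["s"]["ee_rot"],proj(c,[[.5015,-.1955,.286]]))
b=snap("side");p=proj(b,[[.5015,-.1955,.275]])[0].astype(int)
im=cv2.resize(b["im"][p[1]-70:p[1]+80,p[0]-100:p[0]+60],(427,400),interpolation=cv2.INTER_CUBIC)
cv2.imwrite("pics/v4.png",np.hstack([c["im"][:,130:500],im]))
```

```text
[ 0.50215513 -0.19668108  0.31350048] [9.42486459e-04 6.15420560e-01 7.88198325e-01 2.15490655e-04] [[318.01319372 228.27423365]]
```

View pics/v4.png

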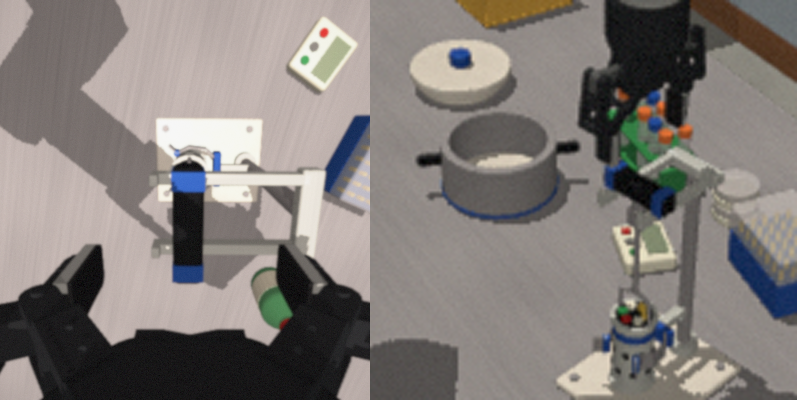

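The bar is centred between the fingers: it is at column 319 where I predicted 318, and its mid-row is about 226 where I predicted 228. Going down the last 56 mm and gripping.

>>> apply_moves(
  xyz=[
    [0, 0, 0.07],
    [0, 0, 0.07],
    [0, 0, 0.048],
    [0, 0, 0],
    [0, 0, 0],
  ],
  rot=[
    [0, 0, 0],
    [0, 0, 0],
    [0, 0, 0],
    [0, 0, 0],
    [0, 0, 0],
  ],
  hand=[1, 1, 1, 1, 1],
)

```text
clock: 5.98
position: [0.5021, -0.1971, 0.2569]
ee_rot: [0.001, 0.616, 0.788, 0.0]
contact_force: [-0.3, -0.5, -0.4]
width: 0.0853
gripper_force: 0.0
```

>>> apply_moves(
  xyz=[
    [0, 0, 0],
    [0, 0, 0],
    [0, 0, 0],
    [0, 0, 0],
    [0, 0, 0],
    [0, 0, 0],
    [0, 0, 0],
    [0, 0, 0],
  ],
  rot=[
    [0, 0, 0],
    [0, 0, 0],
    [0, 0, 0],
    [0, 0, 0],
    [0, 0, 0],
    [0, 0, 0],
    [0, 0, 0],
    [0, 0, 0],
  ],
  hand=[-1, -1, -1, -1, -1, -1, -1, -1],
  force=60,
)

```text
clock: 6.98
position: [0.5014, -0.1968, 0.2562]
ee_rot: [0.0, 0.616, 0.788, -0.0]
contact_force: [-0.6, 0.5, 4.8]
width: 0.019
gripper_force: 59.6
```

>>> apply_moves(
  xyz=[
    [0, 0, -0.015],
    [0, 0, -0.015],
    [0, 0, -0.013],
    [0, 0, 0],
    [0, 0, 0],
  ],
  rot=[
    [0, 0, 0],
    [0, 0, 0],
    [0, 0, 0],
    [0, 0, 0],
    [0, 0, 0],
  ],
  hand=[-1, -1, -1, -1, -1],
)

```text
clock: 7.6
position: [0.5014, -0.1967, 0.2686]
ee_rot: [-0.0, 0.616, 0.788, 0.0]
contact_force: [-0.5, 0.6, -3.4]
width: 0.0192
gripper_force: 58.8
```

>>> apply_moves(
  xyz=[
    [0, -0.01, 0],
    [0, -0.02, 0],
    [0, -0.025, 0],
    [0, -0.025, 0],
    [0, -0.025, 0],
    [0, -0.025, 0],
    [0, -0.025, 0],
  ],
  rot=[
    [0, 0, 0],
    [0, 0, 0],
    [0, 0, 0],
    [0, 0, 0],
    [0, 0, 0],
    [0, 0, 0],
    [0, 0, 0],
  ],
  hand=[-1, -1, -1, -1, -1, -1, -1],
)

```text
clock: 8.48
position: [0.456, -0.2081, 0.2689]
ee_rot: [0.0, 0.616, 0.788, 0.0]
contact_force: [0.3, -0.2, -4.9]
width: 0.0194
gripper_force: 58.7
```

Run:
```python
from h import *
b=snap("side");a=snap("scene");cv2.imwrite("pics/d_side.png",b["im"]);cv2.imwrite("pics/d_scene.png",a["im"])
print(b["s"]["position"],b["s"]["contact_force"])
f=lambda c,x,y:cv2.resize(c["im"][y:y+150,x:x+100],(400,600),interpolation=cv2.INTER_CUBIC)
cv2.imwrite("pics/v5.png",np.hstack([f(b,285,175),f(a,270,90)]))
```

```text
[ 0.45596271 -0.20812745  0.26887682] [ 0.33634595 -0.22988573 -4.86740229]
```

View pics/v5.png

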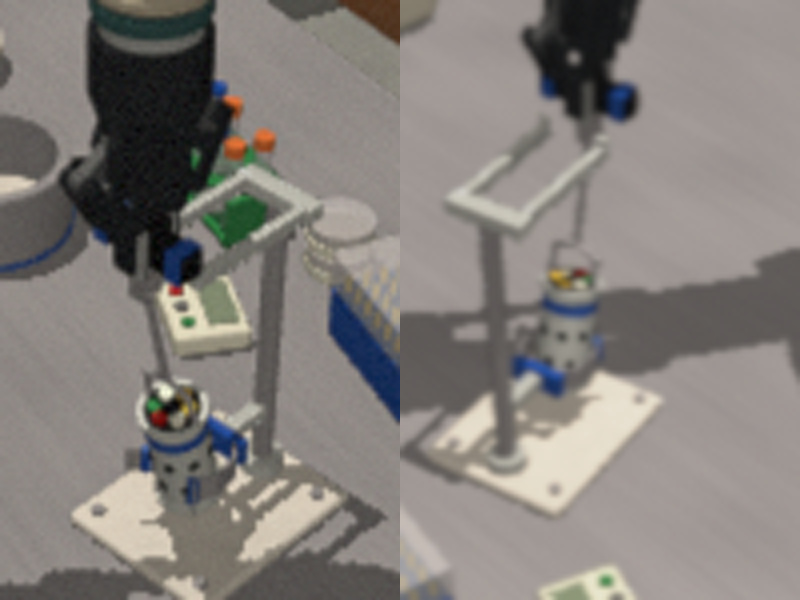

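Drawn 47 mm: the bar is clear of the tines and the canister is leaning back, still in the clip (side view, about (330,295)). I'll keep drawing through the release.

>>> apply_moves(
  xyz=[
    [0, -0.03, 0],
    [0, -0.045, 0],
    [0, -0.05, 0],
    [0, -0.05, 0],
    [0, -0.05, 0],
    [0, -0.05, 0],
    [0, -0.05, 0],
    [0, -0.03, 0],
  ],
  rot=[
    [0, 0, 0],
    [0, 0, 0],
    [0, 0, 0],
    [0, 0, 0],
    [0, 0, 0],
    [0, 0, 0],
    [0, 0, 0],
    [0, 0, 0],
  ],
  hand=[-1, -1, -1, -1, -1, -1, -1, -1],
)

```text
clock: 9.57
position: [0.3522, -0.2339, 0.2689]
ee_rot: [0.0, 0.616, 0.788, 0.0]
contact_force: [0.8, 0.1, -4.4]
width: 0.0188
gripper_force: 58.8
```

Run:
```python
from h import *
import pickle
L=[]
for i in range(18): L.append(snap("side"))
a=snap("scene");pickle.dump((L,a),open("sw1.pkl","wb"))
for c in L: print(round(c["s"]["clock"],3),c["s"]["position"].round(4),c["s"]["contact_force"].round(2))
p=proj(L[0],[L[0]["s"]["position"]])[0].astype(int);print(p)
f=lambda c:cv2.resize(c["im"][p[1]-20:p[1]+110,p[0]-65:p[0]+65],(260,260),interpolation=cv2.INTER_CUBIC)
cv2.imwrite("pics/v6.png",np.vstack([np.hstack([f(c) for c in L[0:6:2]]),np.hstack([f(c) for c in L[6:12:2]])]))
```

```text
9.575 [ 0.3522 -0.2339  0.2689] [ 0.83  0.12 -4.39]
9.625 [ 0.3516 -0.234   0.2689] [-0.96 -0.49 -3.93]
9.675 [ 0.3526 -0.2339  0.269 ] [ 1.34  0.45 -4.22]
9.725 [ 0.3532 -0.2339  0.269 ] [ 1.19  0.43 -3.9 ]
9.775 [ 0.3535 -0.2339  0.269 ] [ 0.46 -0.73 -4.74]
9.825 [ 0.3536 -0.2338  0.2689] [-0.24  0.85 -3.72]
9.875 [ 0.3536 -0.2338  0.2688] [-0.18  0.11 -4.68]
9.925 [ 0.3534 -0.2338  0.2687] [ 0.22 -0.79 -3.7 ]
9.975 [ 0.3533 -0.2337  0.2687] [ 0.15 -0.79 -3.85]
10.025 [ 0.3532 -0.2337  0.2686] [-0.2  -0.92 -4.92]
10.075 [ 0.353  -0.2337  0.2686] [-0.32  0.39 -3.49]
10.125 [ 0.353  -0.2337  0.2686] [-1.01 -0.05 -3.74]
10.175 [ 0.3529 -0.2337  0.2686] [-0.42 -0.24 -3.87]
10.225 [ 0.353  -0.2337  0.2687] [-0.39  0.2  -3.78]
10.275 [ 0.353  -0.2337  0.2687] [-0.43  0.74 -3.99]
10.325 [ 0.3531 -0.2337  0.2687] [ 0.35 -0.19 -4.67]
10.375 [ 0.3532 -0.2337  0.2687] [ 0.5   0.14 -4.61]
10.425 [ 0.3533 -0.2337  0.2688] [ 0.13  0.19 -4.59]
[289 261]
```

View pics/v6.png

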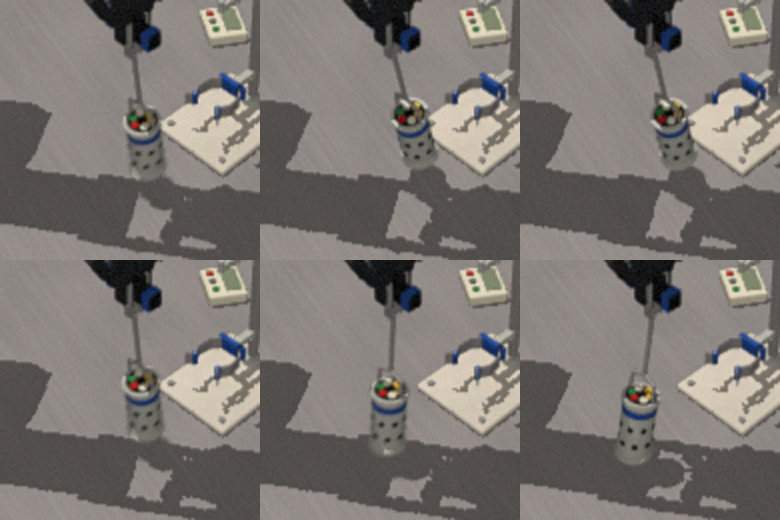

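The frames show the canister free of the clip and swinging along the draw direction. Next I'll track the blue band with both cameras and fit the swing.

```bash
cat > sw.py <<'E'
from h import *
from scipy.optimize import least_squares
W=2*np.pi/.84
def band(c):
    P=c["s"]["position"]+[0,0,-.017]
    hsv=cv2.cvtColor(c["im"],cv2.COLOR_BGR2HSV);m=cv2.inRange(hsv,(105,110,40),(130,255,255))
    roi=np.zeros_like(m)
    th=np.linspace(0,6.283,24)
    q=[P+[.085*np.cos(t),.085*np.sin(t),z] for t in th for z in(-.10,-.165)]
    cv2.fillConvexPoly(roi,cv2.convexHull(proj(c,q).astype(np.int32)),255)
    k,l,st,ce=cv2.connectedComponentsWithStats(m&roi)
    if k<2: return None
    i=1+st[1:,4].argmax()
    return ce[i] if st[i,4]>=8 else None
def fit(obs,t0,w=W):
    # obs: (cam index, frame, uv); swing about pivot in world x,y; offsets per camera
    def model(p):
        r=[]
        for k,c,u in obs:
            P=c["s"]["position"]+[0,0,-.017];t=c["s"]["clock"]-t0
            x=p[0]*np.cos(w*t)+p[1]*np.sin(w*t);y=p[2]*np.cos(w*t)+p[3]*np.sin(w*t)   # angles
            Lb=p[4];d=np.array([x,y]);B=P+Lb*np.array([x,y,-np.sqrt(max(1-x*x-y*y,.1))])
            r+=list((proj(c,B)[0]+p[5+2*k:7+2*k]-u))
        return np.r_[r,(p[4]-.142)/.003,p[5:]/3]
    s=least_squares(model,[.1,0,.1,0,.142,0,0,0,0],loss="soft_l1",f_scale=1.5)
    n=2*len(obs); return s.x,np.sqrt((model(s.x)[:n]**2).mean())
def measure(n=16):
    L=[]
    for i in range(n):
        k=i%2; L.append((k,snap(("side","scene")[k])))
    t0=L[-1][1]["s"]["clock"]+.05
    o=[(k,c,u) for k,c in L for u in[band(c)] if u is not None]
    return L,o,t0
def report(o,t0):
    p,e=fit(o,t0)
    print("clock",t0,"pos",status.get_state()["position"].round(4),"n",len(o),"rms px",round(e,2),"Lb,off",p[4:].round(3))
    print("now ang x,y",p[[0,2]].round(3),"rate/w",p[[1,3]].round(3),"amp",np.hypot(p[0],p[1]).round(3),np.hypot(p[2],p[3]).round(3))
    return p
E
python3 - <<'E'
from sw import *
import pickle
L,a=pickle.load(open("sw1.pkl","rb"))
L2,o2,t0=measure(12)
o=[(0,c,u) for c in L for u in[band(c)] if u is not None]+[(1,a,band(a))]*(band(a) is not None)+o2
o=[q for q in o if q[1]["s"]["clock"]>9.65]
p=report(o,t0)
for w in (7.2,7.35,7.6): print(w,fit(o,t0,w)[1])
E
```

```text
clock 11.125 pos [ 0.3529 -0.2338  0.2688] n 27 rms px 0.31 Lb,off [0.144 0.607 4.173 0.125 3.452]
now ang x,y [-0.105 -0.016] rate/w [0.193 0.033] amp 0.22 0.037
7.2 0.5405246166736491
7.35 0.3542965313710198
7.6 0.3935248633467242
```

```bash
cat > plan.py <<'E'
from h import *
W=2*np.pi/.84;L=.175;H=.125;TA=np.radians(103.6)
def resp(v,s0,c0,lag=.015,n=50,extra=0):
    # rows of velocity (N,2) [m/row], initial L*angle, L*rate/w ; returns traj
    s=np.array(s0,float);q=np.array(c0,float);vp=np.zeros(2);tr=[]
    v=np.vstack([v,np.zeros((extra,2))])/H
    def free(s,q,t): c,d=np.cos(W*t),np.sin(W*t);return c*s+d*q,c*q-d*s
    s,q=free(s,q,lag)
    for a in v:
        q=q-(a-vp)/W;vp=a
        for i in range(5): s,q=free(s,q,H/5);tr.append(s.copy())
    q=q+vp/W
    return s,q,np.array(tr)
def plan(D,ang,rate,N):
    D=np.array(D,float);s0=L*np.array(ang);q0=L*np.array(rate)
    V=np.zeros((N,2))
    for ax in range(2):
        base=np.zeros((N,2));sb,qb,_=resp(base,s0,q0)
        A=np.zeros((3,N))
        for k in range(N):
            e=np.zeros((N,2));e[k,ax]=1;sk,qk,_=resp(e,[0,0],[0,0]);A[:,k]=[1,sk[ax],qk[ax]]
        b=np.array([D[ax],-sb[ax],-qb[ax]])
        Df=np.diff(np.eye(N+2),axis=0)[:,1:-1]  # accel incl. ends
        Q=Df.T@Df
        K=np.block([[Q,A.T],[A,np.zeros((3,3))]]);V[:,ax]=np.linalg.solve(K,np.r_[np.zeros(N),b])[:N]
    s,q,tr=resp(V,s0,q0,extra=2)
    st=status.get_state();Rt=rot(st["ee_rot"])
    tool=np.c_[V,np.zeros(N)]@Rt/.3
    print("max mm/row",(np.linalg.norm(V,axis=1)*1e3).max().round(1),"peak ang",(np.linalg.norm(tr,axis=1).max()/L).round(3),"end ang",(np.hypot(s,q)/L).round(4))
    print(np.c_[np.round(tool[:,:2],3)].tolist()); print("path",np.round(st["position"][:2]+np.cumsum(V,0),3).tolist())
E
python3 -c "
from plan import *
for N in(8,12,16):plan([0,0],[-.105,-.016],[.193,.033],N)"
```

```text
max mm/row 11.5 peak ang 0.16 end ang [0. 0.]
[[-0.001, 0.021], [-0.003, 0.038], [-0.003, 0.034], [-0.001, 0.009], [0.002, -0.023], [0.003, -0.038], [0.003, -0.031], [0.001, -0.011]]
path [[0.359, -0.233], [0.37, -0.231], [0.381, -0.229], [0.383, -0.229], [0.377, -0.23], [0.365, -0.232], [0.356, -0.233], [0.353, -0.234]]
max mm/row 10.5 peak ang 0.187 end ang [0. 0.]
[[-0.001, 0.01], [-0.002, 0.022], [-0.002, 0.019], [-0.0, -0.001], [0.002, -0.024], [0.003, -0.035], [0.002, -0.025], [0.0, -0.002], [-0.001, 0.016], [-0.002, 0.018], [-0.001, 0.006], [0.0, -0.005]]
path [[0.356, -0.233], [0.362, -0.232], [0.368, -0.231], [0.368, -0.231], [0.361, -0.233], [0.35, -0.234], [0.343, -0.235], [0.342, -0.235], [0.347, -0.235], [0.353, -0.234], [0.354, -0.233], [0.353, -0.234]]
max mm/row 6.9 peak ang 0.187 end ang [0. 0.]
[[-0.001, 0.011], [-0.002, 0.022], [-0.002, 0.021], [-0.001, 0.009], [0.0, -0.007], [0.001, -0.015], [0.001, -0.01], [-0.0, 0.003], [-0.001, 0.012], [-0.001, 0.009], [0.0, -0.005], [0.001, -0.019], [0.002, -0.023], [0.001, -0.014], [0.0, -0.0], [-0.0, 0.006]]
path [[0.356, -0.233], [0.363, -0.232], [0.369, -0.231], [0.372, -0.231], [0.37, -0.231], [0.365, -0.232], [0.362, -0.232], [0.363, -0.232], [0.367, -0.232], [0.369, -0.231], [0.368, -0.231], [0.362, -0.232], [0.355, -0.233], [0.351, -0.234], [0.351, -0.234], [0.353, -0.234]]
```

>>> apply_moves(
  xyz=[
    [-0.001, 0.021, 0],
    [-0.003, 0.038, 0],
    [-0.003, 0.034, 0],
    [-0.001, 0.009, 0],
    [0.002, -0.023, 0],
    [0.003, -0.038, 0],
    [0.003, -0.031, 0],
    [0.001, -0.011, 0],
  ],
  rot=[
    [0, 0, 0],
    [0, 0, 0],
    [0, 0, 0],
    [0, 0, 0],
    [0, 0, 0],
    [0, 0, 0],
    [0, 0, 0],
    [0, 0, 0],
  ],
  hand=[-1, -1, -1, -1, -1, -1, -1, -1],
)

```text
clock: 12.12
position: [0.3515, -0.2336, 0.2689]
ee_rot: [0.0, 0.616, 0.788, -0.0]
contact_force: [-0.1, -0.5, -4.8]
width: 0.0188
gripper_force: 58.8
```

>>> apply_moves(
  xyz=[
    [0, 0, -0.015],
    [0, 0, -0.035],
    [0, 0, -0.05],
    [0, 0, -0.06],
    [0, 0, -0.06],
    [0, 0, -0.05],
    [0, 0, -0.035],
    [0, 0, -0.015],
  ],
  rot=[
    [0, 0, 0],
    [0, 0, 0],
    [0, 0, 0],
    [0, 0, 0],
    [0, 0, 0],
    [0, 0, 0],
    [0, 0, 0],
    [0, 0, 0],
  ],
  hand=[-1, -1, -1, -1, -1, -1, -1, -1],
)

```text
clock: 13.12
position: [0.3528, -0.2336, 0.3654]
ee_rot: [0.0, 0.616, 0.788, 0.0]
contact_force: [-0.4, 0.2, -5.7]
width: 0.0192
gripper_force: 58.8
```

Run:
```python
from sw import *
import plan
L,o,t0=measure(20);p=report(o,t0)
s=status.get_state()["position"]
for N in(24,): plan.plan(np.array([.5598,.2088])-s[:2],p[[0,2]],p[[1,3]],N)
```

```text
clock 14.125 pos [ 0.3527 -0.2335  0.3648] n 20 rms px 0.16 Lb,off [ 0.144  0.212  4.005 -0.15   3.533]
now ang x,y [0.01  0.002] rate/w [ 0.044 -0.023] amp 0.045 0.024
max mm/row 30.2 peak ang 0.062 end ang [0. 0.]
[[0.009, 0.01], [0.019, 0.018], [0.029, 0.025], [0.041, 0.031], [0.052, 0.038], [0.059, 0.045], [0.063, 0.05], [0.065, 0.054], [0.068, 0.057], [0.072, 0.058], [0.077, 0.06], [0.08, 0.061], [0.08, 0.062], [0.076, 0.062], [0.071, 0.06], [0.068, 0.057], [0.066, 0.053], [0.064, 0.049], [0.059, 0.045], [0.05, 0.041], [0.039, 0.035], [0.028, 0.027], [0.018, 0.019], [0.01, 0.009]]
path [[0.355, -0.23], [0.359, -0.223], [0.364, -0.213], [0.37, -0.199], [0.377, -0.181], [0.386, -0.16], [0.396, -0.139], [0.407, -0.116], [0.419, -0.092], [0.431, -0.066], [0.442, -0.04], [0.454, -0.012], [0.467, 0.016], [0.479, 0.042], [0.491, 0.068], [0.503, 0.091], [0.514, 0.114], [0.523, 0.137], [0.532, 0.157], [0.54, 0.174], [0.548, 0.188], [0.554, 0.199], [0.558, 0.205], [0.56, 0.209]]
```

>>> apply_moves(
  xyz=[
    [0.009, 0.01, 0],
    [0.019, 0.018, 0],
    [0.029, 0.025, 0],
    [0.041, 0.031, 0],
    [0.052, 0.038, 0],
    [0.059, 0.045, 0],
    [0.063, 0.05, 0],
    [0.065, 0.054, 0],
  ],
  rot=[
    [0, 0, 0],
    [0, 0, 0],
    [0, 0, 0],
    [0, 0, 0],
    [0, 0, 0],
    [0, 0, 0],
    [0, 0, 0],
    [0, 0, 0],
  ],
  hand=[-1, -1, -1, -1, -1, -1, -1, -1],
)

```text
clock: 15.12
position: [0.4075, -0.114, 0.3649]
ee_rot: [0.0, 0.615, 0.788, 0.0]
contact_force: [0.2, -0.4, -3.7]
width: 0.0191
gripper_force: 58.8
```

>>> apply_moves(
  xyz=[
    [0.068, 0.057, 0],
    [0.072, 0.058, 0],
    [0.077, 0.06, 0],
    [0.08, 0.061, 0],
    [0.08, 0.062, 0],
    [0.076, 0.062, 0],
    [0.071, 0.06, 0],
    [0.068, 0.057, 0],
  ],
  rot=[
    [0, 0, 0],
    [0, 0, 0],
    [0, 0, 0],
    [0, 0, 0],
    [0, 0, 0],
    [0, 0, 0],
    [0, 0, 0],
    [0, 0, 0],
  ],
  hand=[-1, -1, -1, -1, -1, -1, -1, -1],
)

```text
clock: 16.12
position: [0.503, 0.0934, 0.3648]
ee_rot: [-0.0, 0.615, 0.788, 0.0]
contact_force: [-0.1, 0.3, -4.4]
width: 0.0193
gripper_force: 58.8
```

>>> apply_moves(
  xyz=[
    [0.066, 0.053, 0],
    [0.064, 0.049, 0],
    [0.059, 0.045, 0],
    [0.05, 0.041, 0],
    [0.039, 0.035, 0],
    [0.028, 0.027, 0],
    [0.018, 0.019, 0],
    [0.01, 0.009, 0],
  ],
  rot=[
    [0, 0, 0],
    [0, 0, 0],
    [0, 0, 0],
    [0, 0, 0],
    [0, 0, 0],
    [0, 0, 0],
    [0, 0, 0],
    [0, 0, 0],
  ],
  hand=[-1, -1, -1, -1, -1, -1, -1, -1],
)

```text
clock: 17.12
position: [0.5599, 0.2086, 0.3647]
ee_rot: [0.0, 0.616, 0.788, -0.0]
contact_force: [0.1, -0.3, -4.3]
width: 0.0192
gripper_force: 58.8
```

Run:
```python
from sw import *
import plan
L,o,t0=measure(20);p=report(o,t0)
s=status.get_state();print(s["ee_rot"])
# visible position of canister: mean band point triangulated, offset-free check of bar blue ends
a=[c for k,c in L if k==0][-1];b=[c for k,c in L if k==1][-1]
print("tri band",tri(a,band(a),b,band(b)))
for N in(8,12): plan.plan(np.array([.5598,.2088])-s["position"][:2],p[[0,2]],p[[1,3]],N)
```

```text
clock 18.125 pos [0.5597 0.2085 0.3648] n 20 rms px 0.33 Lb,off [  0.144 -13.145   1.782  -1.006   5.96 ]
now ang x,y [ 0.005 -0.011] rate/w [-0.004  0.006] amp 0.007 0.012
[3.61166472e-05 6.15678262e-01 7.87997636e-01 4.35083045e-05]
tri band (array([0.54187834, 0.21953436, 0.18804026]), np.float64(0.04775942696020661))
max mm/row 0.7 peak ang 0.01 end ang [0. 0.]
[[0.0, -0.0], [0.002, -0.0], [0.002, -0.001], [0.002, -0.0], [-0.0, 0.0], [-0.002, 0.001], [-0.002, 0.001], [-0.001, 0.0]]
path [[0.56, 0.209], [0.559, 0.209], [0.559, 0.21], [0.559, 0.21], [0.559, 0.21], [0.559, 0.21], [0.56, 0.209], [0.56, 0.209]]
max mm/row 0.6 peak ang 0.012 end ang [0. 0.]
[[0.0, -0.0], [0.001, -0.0], [0.001, -0.0], [0.001, -0.0], [-0.001, 0.0], [-0.002, 0.001], [-0.002, 0.001], [-0.001, 0.0], [0.001, -0.0], [0.001, -0.0], [0.001, -0.0], [0.0, 0.0]]
path [[0.56, 0.209], [0.56, 0.209], [0.559, 0.209], [0.559, 0.209], [0.559, 0.209], [0.56, 0.209], [0.56, 0.208], [0.56, 0.208], [0.56, 0.208], [0.56, 0.208], [0.56, 0.209], [0.56, 0.209]]
```

Run:
```python
from sw import *
t=[]
for n in("side","scene"):
    c=snap(n);P=c["s"]["position"];u=proj(c,P+[0,0,-.12])[0].astype(int);k=band(c);print(n,u,k,proj(c,P+[0,0,-.017-.144]))
    F=P+[0,0,.0188-.251];print("foot px",proj(c,F),"mouth",proj(c,[.5598,.2088,.075]))
    im=c["im"].copy();im[int(k[1]),int(k[0])]=(0,0,255)
    t.append(cv2.resize(im[u[1]-75:u[1]+75,u[0]-50:u[0]+50],(400,600),interpolation=cv2.INTER_CUBIC))
cv2.imwrite("pics/v7.png",np.hstack(t))
```

```text
side [279 169] [266.31578947 182.44736842] [[279.44911465 180.73273599]]
foot px [[280.0723836  199.03316925]] mouth [[280.54357776 213.17329384]]
scene [402 210] [398.63636364 227.95454545] [[400.98099989 222.34842488]]
foot px [[397.74305425 241.17761733]] mouth [[395.35018081 255.26720572]]
```

View pics/v7.png

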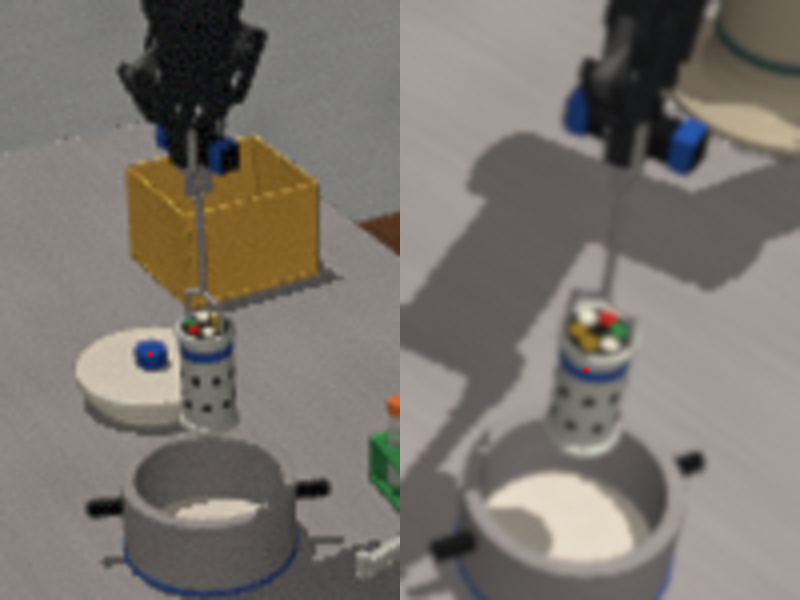

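The side-view tracker locked onto the lid's blue knob at (266,182); the true band is near (281,182). I'll restrict the search region and measure again.

```bash
python3 - <<'E'
s=open("sw.py").read()
s=s.replace("[.085*np.cos(t),.085*np.sin(t),z]","[RO*np.cos(t),RO*np.sin(t),z]").replace("W=2*np.pi/.84\n","W=2*np.pi/.84\nRO=.085\n")
s=s.replace("i=1+st[1:,4].argmax()","i=1+np.where(st[1:,4]>=8,-np.linalg.norm(ce[1:]-proj(c,P+[0,0,-.144])[0]-[0,4],axis=1),-1e9).argmax()")
open("sw.py","w").write(s)
E
python3 - <<'E'
import sw
from sw import *
import plan
sw.RO=.04
L,o,t0=measure(18);p=report(o,t0)
print([(k,(u-proj(c,c["s"]["position"]+[0,0,-.161])[0]).round(1).tolist()) for k,c,u in o])
plan.plan(np.array([.5598,.2088])-status.get_state()["position"][:2],p[[0,2]],p[[1,3]],8)
E
```

```text
clock 19.125 pos [0.5597 0.2086 0.3648] n 18 rms px 0.24 Lb,off [ 0.144  0.227  1.939 -0.951  5.912]
now ang x,y [-0.005  0.004] rate/w [-0.013  0.013] amp 0.014 0.013
[(0, [0.1, 1.9]), (1, [-0.7, 5.9]), (0, [-0.3, 1.9]), (1, [0.2, 5.8]), (0, [-0.2, 1.8]), (1, [-0.1, 5.9]), (0, [-0.7, 1.7]), (1, [-0.6, 5.8]), (0, [0.1, 1.7]), (1, [-0.8, 6.0]), (0, [-0.0, 1.9]), (1, [-1.9, 5.8]), (0, [1.3, 1.8]), (1, [-1.7, 5.9]), (0, [1.2, 1.9]), (1, [-2.4, 5.7]), (0, [0.7, 2.0]), (1, [-0.4, 5.8])]
max mm/row 0.9 peak ang 0.015 end ang [0. 0.]
[[0.002, -0.001], [0.003, -0.001], [0.001, -0.0], [-0.001, 0.001], [-0.003, 0.002], [-0.002, 0.001], [-0.0, 0.0], [0.001, -0.001]]
path [[0.559, 0.209], [0.559, 0.21], [0.558, 0.21], [0.559, 0.21], [0.56, 0.209], [0.56, 0.209], [0.56, 0.209], [0.56, 0.209]]
```

>>> apply_moves(
  xyz=[
    [0.002, -0.001, 0.008],
    [0.003, -0.001, 0.016],
    [0.001, 0, 0.022],
    [-0.001, 0.001, 0.025],
    [-0.003, 0.002, 0.025],
    [-0.002, 0.001, 0.025],
    [0, 0, 0.025],
    [0.001, -0.001, 0.025],
  ],
  rot=[
    [0, 0, 0],
    [0, 0, 0],
    [0, 0, 0],
    [0, 0, 0],
    [0, 0, 0],
    [0, 0, 0],
    [0, 0, 0],
    [0, 0, 0],
  ],
  hand=[-1, -1, -1, -1, -1, -1, -1, -1],
)

```text
clock: 20.12
position: [0.5599, 0.2089, 0.313]
ee_rot: [-0.0, 0.616, 0.788, 0.0]
contact_force: [0.2, -0.6, -3.3]
width: 0.0195
gripper_force: 58.8
```

>>> apply_moves(
  xyz=[
    [0, 0, 0.025],
    [0, 0, 0.022],
    [0, 0, 0.02],
    [0, 0, 0.016],
    [0, 0, 0.012],
    [0, 0, 0.007],
    [0, 0, 0.003],
    [0, 0, 0],
  ],
  rot=[
    [0, 0, 0],
    [0, 0, 0],
    [0, 0, 0],
    [0, 0, 0],
    [0, 0, 0],
    [0, 0, 0],
    [0, 0, 0],
    [0, 0, 0],
  ],
  hand=[-1, -1, -1, -1, -1, -1, -1, -1],
)

```text
clock: 21.12
position: [0.56, 0.2089, 0.2821]
ee_rot: [0.0, 0.616, 0.788, 0.0]
contact_force: [-0.9, 0.4, -4.1]
width: 0.0192
gripper_force: 58.8
```

Run:
```python
import sw
from sw import *
import plan
sw.RO=.04
L,o,t0=measure(18);p=report(o,t0)
print([(k,(u-proj(c,c["s"]["position"]+[0,0,-.161])[0]).round(1).tolist()) for k,c,u in o])
plan.plan(np.array([.5598,.2088])-status.get_state()["position"][:2],p[[0,2]],p[[1,3]],8)
t=[]
for n in("side","scene"):
    c=snap(n);P=c["s"]["position"];u=proj(c,P+[0,0,-.2])[0].astype(int)
    t.append(cv2.resize(c["im"][u[1]-45:u[1]+35,u[0]-40:u[0]+40],(400,400),interpolation=cv2.INTER_CUBIC))
cv2.imwrite("pics/v8.png",np.hstack(t))
```

```text
clock 22.025000000000002 pos [0.5599 0.209  0.282 ] n 18 rms px 0.3 Lb,off [ 0.144  0.234  2.145 -1.421  6.033]
now ang x,y [0.    0.004] rate/w [-0.007  0.014] amp 0.007 0.014
[(0, [0.2, 2.1]), (1, [-0.4, 6.1]), (0, [0.4, 1.9]), (1, [-0.9, 6.1]), (0, [-0.3, 1.9]), (1, [-0.9, 6.1]), (0, [-0.0, 2.1]), (1, [-0.6, 6.1]), (0, [0.1, 2.1]), (1, [-0.5, 6.0]), (0, [0.5, 2.1]), (1, [-2.4, 5.6]), (0, [0.4, 2.0]), (1, [-2.9, 5.7]), (0, [0.5, 2.1]), (1, [-2.1, 5.8]), (0, [0.5, 2.1]), (1, [-1.8, 6.1])]
max mm/row 0.8 peak ang 0.012 end ang [0. 0.]
[[0.002, -0.0], [0.002, -0.001], [0.001, -0.001], [-0.001, -0.0], [-0.003, 0.0], [-0.002, 0.001], [-0.0, 0.0], [0.001, 0.0]]
path [[0.56, 0.209], [0.559, 0.21], [0.559, 0.21], [0.559, 0.21], [0.559, 0.209], [0.56, 0.209], [0.56, 0.209], [0.56, 0.209]]
```

View pics/v8.png

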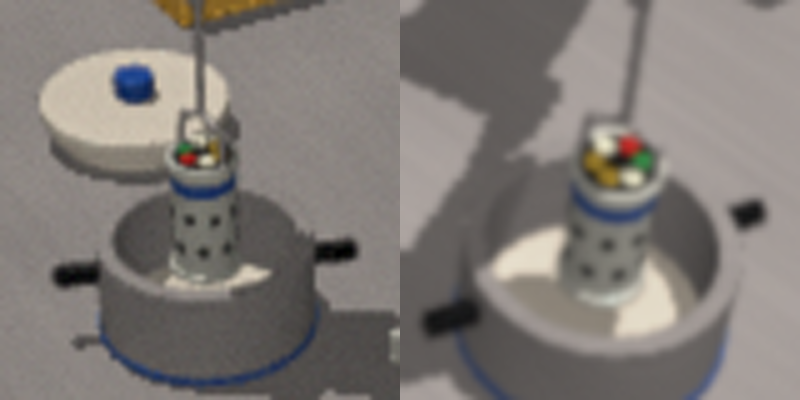

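The canister hangs centred in the mouth, swinging about 0.016 rad. Holding it there.

>>> apply_moves(
  xyz=[
    [0, 0, 0],
    [0, 0, 0],
    [0, 0, 0],
    [0, 0, 0],
    [0, 0, 0],
    [0, 0, 0],
    [0, 0, 0],
    [0, 0, 0],
  ],
  rot=[
    [0, 0, 0],
    [0, 0, 0],
    [0, 0, 0],
    [0, 0, 0],
    [0, 0, 0],
    [0, 0, 0],
    [0, 0, 0],
    [0, 0, 0],
  ],
  hand=[-1, -1, -1, -1, -1, -1, -1, -1],
)

```text
clock: 23.12
position: [0.5599, 0.2089, 0.282]
ee_rot: [-0.0, 0.616, 0.788, 0.0]
contact_force: [0.3, -0.2, -4.1]
width: 0.0187
gripper_force: 58.8
```

>>> apply_moves(
  xyz=[
    [0, 0, 0],
    [0, 0, 0],
    [0, 0, 0],
    [0, 0, 0],
    [0, 0, 0],
    [0, 0, 0],
    [0, 0, 0],
    [0, 0, 0],
  ],
  rot=[
    [0, 0, 0],
    [0, 0, 0],
    [0, 0, 0],
    [0, 0, 0],
    [0, 0, 0],
    [0, 0, 0],
    [0, 0, 0],
    [0, 0, 0],
  ],
  hand=[-1, -1, -1, -1, -1, -1, -1, -1],
)

```text
clock: 24.12
position: [0.5599, 0.2089, 0.282]
ee_rot: [-0.0, 0.616, 0.788, 0.0]
contact_force: [0.0, 0.1, -3.9]
width: 0.0193
gripper_force: 58.8
```

>>> apply_moves(
  xyz=[
    [0, 0, 0],
    [0, 0, 0],
    [0, 0, 0],
    [0, 0, 0],
    [0, 0, 0],
    [0, 0, 0],
    [0, 0, 0],
    [0, 0, 0],
  ],
  rot=[
    [0, 0, 0],
    [0, 0, 0],
    [0, 0, 0],
    [0, 0, 0],
    [0, 0, 0],
    [0, 0, 0],
    [0, 0, 0],
    [0, 0, 0],
  ],
  hand=[-1, -1, -1, -1, -1, -1, -1, -1],
)

```text
clock: 25.12
position: [0.5599, 0.2089, 0.282]
ee_rot: [0.0, 0.616, 0.788, 0.0]
contact_force: [-0.3, 0.4, -4.6]
width: 0.0193
gripper_force: 58.8
```

>>> apply_moves(
  xyz=[
    [0, 0, 0],
    [0, 0, 0],
    [0, 0, 0],
    [0, 0, 0],
    [0, 0, 0],
    [0, 0, 0],
    [0, 0, 0],
    [0, 0, 0],
  ],
  rot=[
    [0, 0, 0],
    [0, 0, 0],
    [0, 0, 0],
    [0, 0, 0],
    [0, 0, 0],
    [0, 0, 0],
    [0, 0, 0],
    [0, 0, 0],
  ],
  hand=[-1, -1, -1, -1, -1, -1, -1, -1],
)

```text
clock: 26.12
position: [0.5599, 0.2089, 0.282]
ee_rot: [0.0, 0.616, 0.788, 0.0]
contact_force: [0.6, -0.2, -4.7]
width: 0.0193
gripper_force: 58.8
```

Run:
```python
import sw
from sw import *
sw.RO=.04
L,o,t0=measure(18);report(o,t0)
```

```text
clock 27.025000000000002 pos [0.5599 0.2089 0.282 ] n 18 rms px 0.22 Lb,off [ 0.144  0.309  2.123 -1.503  6.062]
now ang x,y [ 0.003 -0.002] rate/w [-0.003  0.007] amp 0.004 0.007
```

```bash
python3 -c "
from rig import job
print(job.sign_off())"
```

```text
the job is handed in; nothing more can be done
None
```

I handed the job in at 27 s of simulated time: by my camera measurements the canister hung by its handle within a few mm of the middle of the dewar mouth, about 25 mm below the rim and swinging under 0.01 rad, after about 6 s there. The sign-off returned no verdict.

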